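Clamp a pump bottle in the notched-slide holder

TASK

Clamp a bottle so that its collar can be tightened: stand the serum bottle that has no overcap yet (its pump shows) upright on the black disc of the bottle holder, against the white V block, and let go of it. Then hold the red release bar up, slide the jaw forward until its sprung black pad bears on the glass, let the bar down and ease the jaw on until the bar drops fully into a notch, leaving the bottle held upright by the pad's spring, with the pad not bottomed out. Be gentle: do not force the jaw against the notches or squeeze the glass hard, and leave the other bottles and things where they are.

Things in the scene. Friction and masses are not known exactly. Their poses are not given: they have to be found in the camera images.
- holder: grey plate 330 x 120 x 12 mm, fixed; origin: centre of its underside on the table; x = jaw's closing direction, toward the white V block, y across, z up. Guide rods at y +-45 mm, 31 mm high. Under the jaw lies a steel strip with notches every 11 mm, 4.5 mm wide and 5 mm deep; it is screwed down through slots, so the notches' place along x differs by up to 5.5 mm each way: feel for them
- nest (a point): centre of the black disc on the plate top where the bottle stands (holder x +100, y 0, z 12 mm). A bottle centred here just touches both faces of the V block, whose top is 53 mm above this point; its 90 degree V opens toward the jaw (holder -x)
- bar_grip (a point): middle of the red sleeve (14 mm diameter, 36 mm long, along holder y, about 60 mm high) on the release bar. The bar pivots on the jaw 85 mm ahead of (holder +x) and 32 mm below this point, so lifting 16 mm also carries it 8 mm toward +x relative to the jaw. Steel arms run forward from it at y +-22 mm. A spring pulls it down with 4 to 6 N
- knob (a point): black upright knob fixed on top of the jaw, 22 mm diameter, from 42 to 80 mm above the table; this point is on its axis 66 mm up. With the bar at rest it is 77 mm ahead (+x) of bar_grip. Use it to push the jaw: 8 to 14 N while the bar rides on the strip and the pad yields; once the bar drops in, the jaw stops dead
- pad_face (a point): centre of the front face (40 x 22 mm) of the jaw's sprung black rubber pad; faces holder +x. It meets the glass when about 19 mm short of the bottle's axis
- jaw (a joint): travel of the jaw in m along holder +x, 0 drawn right back, limit 0.105; friction about 3.5 N. Pad touches the glass of a bottle on the nest near 0.071. It starts drawn back off the notched strip; moving forward with the bar down, it jams on the first notch. The V end is closed
- lever (a joint): angle of the release bar in rad: 0 fully down (in a notch, or off the strip), about 0.12 when it rests on the strip between notches, 0.32 fully up; above 0.15 it is clear. The catch sits 40 mm behind the pivot and has 1.5 mm play in a notch. With the bar down, pushing it against a notch must stay under 20 N at the catch
- pad (a joint): how far the sprung pad is pushed back into the jaw, m: 0 free, 0.018 bottomed out (to be avoided). Spring: 1.5 N at first touch plus 0.45 N per mm. The finished clamp has it between 0.0015 and 0.015
- pump_bottle: the serum bottle to clamp: clear glass tapering down to a 24 mm foot, 38 mm wide near the top of the glass; gold collar 41 mm diameter 61 to 75 mm up, then a gold pump 21 mm wide; 101 mm high in all. Origin: centre of its foot, z up. Grip the collar
- capped_a: finished serum bottle with a tall gold overcap, 41 mm diameter, 114 mm high, origin at its foot; leave it alone
- capped_b: a second finished bottle like capped_a; leave it alone
- overcap: loose gold overcap standing on the table, 24 mm diameter, 36 mm high, origin at its foot; leave it alone
- overcap_spare: a second loose gold overcap; leave it alone
- hook_spanner: flat steel spanner 142 mm long, 5 mm thick, lying behind the holder; leave it alone

How it is judged:
On the way, in this order (a step that is already met when the one before it is completed fails the run):
1. the pump bottle stands upright on the disc against the V block and has been let go, before the jaw is closed (horizontal distance between pump_bottle and nest below 0.008 m and angle between pump_bottle's own z axis and vertical below 0.12 rad and z of pump_bottle in the frame of holder below 0.017 m and contact force between the fingers and pump_bottle below 0.1 N and value of joint jaw below 0.04 m), for 0.2 s.
2. the release bar is held up clear of the strip while the jaw slides forward over it (value of joint lever above 0.14 rad and value of joint jaw above 0.045 m), for 0.1 s.
At the end, for the whole second after the job is handed in: The release bar is fully down in a notch (under 0.035 rad), the pad bears on the glass and is pushed back 1.5 to 15 mm, and the pump bottle stands on the disc, within 8 mm of its centre and 7 degrees of upright, all at rest (value of joint lever below 0.035 rad and value of joint jaw above 0.065 m and value of joint pad between 0.0015 and 0.015 m and contact force between pad and pump_bottle above 1 N and horizontal distance between pump_bottle and nest below 0.008 m and angle between pump_bottle's own z axis and vertical below 0.12 rad and z of pump_bottle in the frame of holder below 0.017 m and velocity of joint jaw below 0.003 m/s and linear speed of pump_bottle below 0.01 m/s); the robot touches nothing.
It fails at once if the glass is squeezed by the pad with over 20 N (contact force between pad and pump_bottle above 20 N).
It fails at once if the jaw is forced: with the bar down, its catch is driven against a notch with over 20 N (value of joint lever below 0.06 rad and contact force between lever and holder above 20 N).
It fails at once if the pump bottle is knocked over (angle between pump_bottle's own z axis and vertical above 0.6 rad).
It fails at once if one of the other bottles, caps or the spanner is shifted by over 25 mm (distance of any of capped_a, capped_b, overcap, overcap_spare, hook_spanner from where it was at the start of the episode above 0.025 m).
It fails at once if another bottle is tipped (angle between any of capped_a, capped_b's own z axis and vertical above 0.4 rad).
It also fails if it takes over 72 s, if anything falls off the work surface, if the arm or the gripper's body presses on something with over 40 N, if the wrist force passes 120 N, or if a joint passes its speed limit or range.

ROBOT

A 7-joint arm with a two-finger parallel gripper is mounted at the origin on the work surface; the furniture and walls round the work are solid. World frame = base frame: x ahead of the robot, y to its left, z up, the work surface at z = 0. Lengths are in m, angles in rad, forces in N, time in s.
With the tool pointing down it reaches from about 0.4 to 0.85 m from the base axis. Payload 4.5 kg.
Tool frame: the origin (TCP) lies where the fingers leave the gripper's body, on its centre line; the fingertips stand 64 mm ahead of it and the grasp point (between the pads) lies 45 mm ahead of it; z points along the fingers, y is the line along which they close (so a half turn about z gives the same grasp; the last joint's range is limited). The gripper opens to 88 mm and grips with 3 to 60 N. Pads are 18 mm wide; open, the fingers measure 123 mm over their backs; the gripper's body (75 mm by 187 mm) begins 45 mm behind the grasp point.
Start: joints at [-1.274, 0.689, -0.195, 1.565, 0.157, 0.902, -0.215], TCP at [0.162, 0.604, 0.303] pointing down, gripper open.
Joint ranges: [-3.01, 3.01], [-0.46, 2.08], [-1.47, 1.51], [0.13, 2.56], [-1, 4.14], [0.04, 2.09], [-2.66, 2.66]. Speed limits (rad/s): [2.57, 2.57, 3.14, 3.14, 3.14, 3.14, 3.14].

INTERFACE

Orientations are given as a unit quaternion [x, y, z, w].
In Python, from plant import r gives the robot as it stands.
- The arm moves only by the tool play_rows, never from a script. Its arguments are lists of equal length, an entry for each row: "translation": the shift along the tool's x, y, z in m, a list of three; "delta_rot": the turn, a rotation vector about the tool's x, y, z in degrees, a list of three; "grip": the opening, from -1 (shut) to 1 (fully open). In form: {"translation": [[x, y, z], ...], "delta_rot": [[rx, ry, rz], ...], "grip": [grip, ...]}. A call has 1 to 20 rows; each row shifts and turns the commanded pose from where the row before left it, along the tool's axes as they then stand; what a row does not reach is not made up. A row lasts 1/8 s, in which the tool goes at most 62.5 mm and 10.7 degrees, less where a joint would pass 70% of its speed; a pose out of reach is approached as far as the arm can. A call with a gripper value outside its range is refused whole. The fingers move at their own pace and stop on an object; "squeeze" is the grip in N (left out, the last holds). Time passes only in rows, so rows that do not move let the fingers close. It gives the time, the measured TCP pose, the force, the opening and the grip force at its end, in the units of the state.
- r.get_state(): the state, without advancing time (a new reading comes with each control period).
- r.snapshot(name): name is "scene" or "side" or "wrist"; returns the picture (384x512x3 uint8, blue, green, red); there is no depth.
- r.get_calibration(name): a dict with "intrinsics" (3x3 intrinsics, pixels), "k1" (the pictures are not rectified: a ray, as slopes to the right and down, at radius r is drawn at 1 + k1 r^2 times it, then the intrinsics apply), "eye" and "rotation" of the camera in the world. Camera axes: x right, y up, looking along -z (the intrinsics and any distortion apply to the point x, -y, -z); pixel columns grow to the right and rows downward; lengths in m; the calibration is good to about 2 mm. A picture is of the moment at which its call begins: read the wrist's pose just before it. get_calibration takes no time and is no camera call; for the wrist camera it gives the pose at the moment of the call.
- r.finish_job(): hands the job in; it is judged then, once.
Trained networks look in the newest picture that a camera, given by its name, has taken for a name from the list of things; names that differ only in an ending like _2 or _b are one class to them, and where a whole thing is asked for, a point or a joint stands for the part that bears it (a point fixed in the world has none). Each returns a list of dicts, best first, with "confidence" (0 to 1); they miss things now and then, are a little off and sometimes report something else, mostly with a low value. They report only what shows in the picture. A call takes as long as a camera call.
- r.look_for(camera, target): "point" ([x, y, z] in m, in world coordinates, good to about 4 mm: the middle of the surface that is visible of it).
- r.silhouettes(camera, target): "pixels" (384x512 bool, what is visible of it).
The state is a dict: "clock": time; "q": joint angles; "qd": joint speeds; "joint_torque": joint torques, N m; "tool_pos": TCP position; "eef_rot": TCP orientation; "contact_force": force on the tool from outside, world axes, zero at the start; "moment": the same for the moment, N m; "opening": opening from 0.0 (shut) to 1.0 (fully open); "finger_force": force on a finger pad.
Only numpy, scipy, OpenCV 4.12 (cv2) and the standard library are available. Lean on these libraries where they do the work, as an engineer would, in place of code of your own. Each camera call takes 0.05 s, during which the arm holds its last target. There are 200 camera calls.

## Working session

There is one attempt and no reset: what is moved stays moved. The work goes in short steps, Python scripts to look and compute and a tool call to move; the robot and the scene stay as the last step left them, time stands still between calls to the robot, and variables do not carry over. Pictures are saved under pics/ and viewed, at most 10 in all, crops included, and the job is handed in when it is done.

Besides the shell and the picture viewer there is one more tool, called in YAML: its name, and indented under it one key for each argument. play_rows: Moves the arm, as the interface text tells. Its arguments: {"type":"object","properties":{"translation":{"type":"array","items":{"type":"array","items":{"type":"number"}}},"delta_rot":{"type":"array","items":{"type":"array","items":{"type":"number"}}},"grip":{"type":"array","items":{"type":"number"}},"squeeze":{"type":"number"}},"required":["translation","delta_rot","grip"]}

```bash
ls; mkdir -p pics; cat > h.py <<'E'
import numpy as np, cv2
from scipy.spatial.transform import Rotation as R
from plant import r
E
python3 - <<'E'
from h import *
ims=[r.snapshot(n) for n in("scene","side")]
cv2.imwrite("pics/scene0.png",ims[0]);cv2.imwrite("pics/side0.png",ims[1])
for n in("scene","side"):
    c=r.get_calibration(n);print(n,np.round(c["eye"],3),np.round(-np.array(c["rotation"])[:,2],2))
    for t in["holder","nest","bar_grip","knob","pad_face","pump_bottle","capped_a","overcap","hook_spanner"]:
        print(t,[(np.round(d["point"],3).tolist(),round(d["confidence"],2)) for d in r.look_for(n,t)[:3]])
s=r.get_state();print({k:np.round(v,3).tolist() for k,v in s.items()})
E
```

```text
picsTraceback (most recent call last):
  File "<stdin>", line 5, in <module>
IndexError: too many indices for array: array is 1-dimensional, but 2 were indexed
```

```bash
python3 - <<'E'
from h import *
for n in("scene","side"):
    r.snapshot(n)
    c=r.get_calibration(n);print(n,c,np.round(-R.from_quat(c["rotation"]).as_matrix()[:,2],2))
    for t in["holder","nest","bar_grip","knob","pad_face","pump_bottle","capped_a","overcap","hook_spanner"]:
        print(t,[(np.round(d["point"],3).tolist(),round(d["confidence"],2)) for d in r.look_for(n,t)[:3]])
s=r.get_state();print({k:np.round(v,3).tolist() for k,v in s.items()})
E
```

```text
scene {'intrinsics': array([[346.84650338,   0.        , 252.59739012],
       [  0.        , 346.84650338, 193.22656875],
       [  0.        ,   0.        ,   1.        ]]), 'k1': -0.04664579220220444, 'eye': array([ 0.07859506, -0.48856456,  0.46093602]), 'rotation': array([ 0.4882465 , -0.17739674, -0.29433062,  0.80219402])} [ 0.57  0.68 -0.46]
holder [([0.468, -0.115, 0.012], 0.66)]
nest [([0.471, -0.109, 0.015], 0.89)]
bar_grip [([0.465, 0.091, 0.048], 0.75)]
knob [([0.469, -0.002, 0.05], 0.74), ([0.504, 0.359, 0.058], 0.48)]
pad_face [([0.484, -0.036, 0.057], 0.66)]
pump_bottle [([0.508, 0.36, 0.061], 0.53)]
capped_a [([0.522, 0.231, 0.064], 0.68), ([0.477, -0.042, 0.053], 0.58)]
overcap [([0.648, 0.052, 0.021], 0.62), ([0.639, 0.091, 0.026], 0.52), ([0.48, -0.037, 0.054], 0.29)]
hook_spanner [([0.684, -0.037, 0.009], 0.59), ([0.467, -0.112, 0.013], 0.4)]
side {'intrinsics': array([[355.99606218,   0.        , 257.58506958],
       [  0.        , 355.99606218, 190.12038396],
       [  0.        ,   0.        ,   1.        ]]), 'k1': 0.03577871899831301, 'eye': array([0.525778
[... 240 characters left out ...]
, ([0.476, 0.112, 0.056], 0.57)]
knob [([0.482, 0.016, 0.047], 0.83), ([0.487, -0.126, 0.011], 0.69)]
pad_face []
pump_bottle [([0.507, 0.385, 0.064], 0.78)]
capped_a [([0.423, 0.269, 0.068], 0.97), ([0.528, 0.257, 0.065], 0.56)]
overcap []
hook_spanner [([0.667, -0.073, 0.004], 0.51), ([0.49, -0.029, 0.06], 0.43)]
{'clock': 1.1, 'q': [-1.274, 0.689, -0.195, 1.565, 0.157, 0.903, -0.215], 'qd': [0.001, 0.0, 0.0, -0.001, -0.0, 0.001, -0.001], 'joint_torque': [-0.001, -52.75, -1.267, -15.374, -0.052, -0.001, 0.0], 'tool_pos': [0.162, 0.604, 0.303], 'eef_rot': [0.131, 0.991, 0.0, 0.0], 'contact_force': [0.376, -0.161, -1.189], 'moment': [0.03, 0.01, 0.009], 'finger_force': 0.0, 'opening': 0.998}
```

View pics/scene0.png

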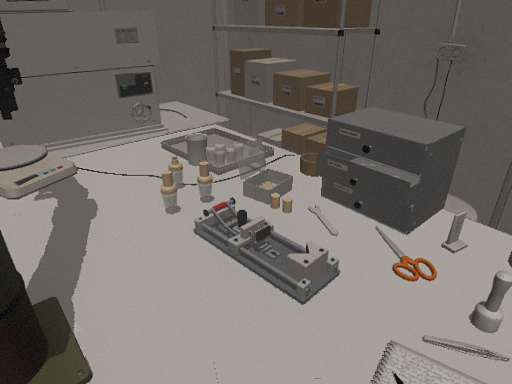

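View pics/side0.png

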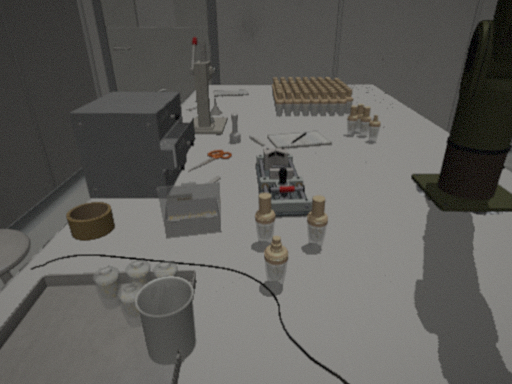

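The scene picture shows the holder around (265,245), with the V block at (310,262) and the red bar at (218,207). The side picture shows the pump bottle at (276,262) and the capped bottles at (265,218) and (317,220). I'll turn the tool and go above the bottles for wrist views.

play_rows:
  translation:
    - [0, 0, 0]
    - [0, 0, 0]
    - [0, 0, 0]
    - [0, 0, 0]
    - [0, 0, 0]
    - [0, 0, 0]
    - [0, 0, 0]
    - [-0.035, 0.042, 0]
    - [-0.035, 0.042, 0]
    - [-0.035, 0.042, 0]
    - [-0.035, 0.042, 0]
    - [-0.035, 0.042, 0]
    - [-0.035, 0.042, 0]
    - [-0.035, 0.042, 0]
    - [-0.035, 0.042, 0]
    - [0, 0, 0]
  delta_rot:
    - [0, 0, 10.7]
    - [0, 0, 10.7]
    - [0, 0, 10.7]
    - [0, 0, 10.7]
    - [0, 0, 10.7]
    - [0, 0, 10.7]
    - [0, 0, 10.7]
    - [0, 0, 0]
    - [0, 0, 0]
    - [0, 0, 0]
    - [0, 0, 0]
    - [0, 0, 0]
    - [0, 0, 0]
    - [0, 0, 0]
    - [0, 0, 0]
    - [0, 0, 0]
  grip: [1, 1, 1, 1, 1, 1, 1, 1, 1, 1, 1, 1, 1, 1, 1, 1]
  squeeze: 15

```text
clock: 3.1
tool_pos: [0.5028, 0.3187, 0.303]
eef_rot: [0.71, 0.704, 0.0, 0.002]
contact_force: [0.0, 0.2, -0.7]
opening: 1.001
finger_force: 0.0
```

```bash
cat >> h.py <<'E'
def ray(cal,px):
    K=cal["intrinsics"];d=(np.asarray(px,float)-[K[0,2],K[1,2]])/[K[0,0],K[1,1]]
    u=d.copy()
    for _ in range(20): u=d/(1+cal["k1"]*(u@u))
    v=R.from_quat(cal["rotation"]).apply([u[0],-u[1],-1]);return np.array(cal["eye"]),v/np.linalg.norm(v)
def atz(cal,px,z):
    o,v=ray(cal,px);return o+v*(z-o[2])/v[2]
def proj(cal,p):
    c=R.from_quat(cal["rotation"]).inv().apply(np.asarray(p)-cal["eye"])
    u=np.array([c[0],-c[1]])/-c[2];u=u*(1+cal["k1"]*(u@u));K=cal["intrinsics"]
    return u*[K[0,0],K[1,1]]+[K[0,2],K[1,2]]
E
python3 - <<'E'
from h import *
c=r.get_calibration("wrist");cv2.imwrite("pics/w1.png",r.snapshot("wrist"));print(c)
s=r.get_state();print(s["tool_pos"],s["eef_rot"],s["clock"],s["contact_force"])
for t in["holder","bar_grip","knob","pump_bottle","capped_a"]:
    print(t,[(np.round(d["point"],3).tolist(),round(d["confidence"],2)) for d in r.look_for("wrist",t)[:3]])
E
```

```text
{'intrinsics': array([[284.90852931,   0.        , 260.3772035 ],
       [  0.        , 284.90852931, 193.74039801],
       [  0.        ,   0.        ,   1.        ]]), 'k1': -0.05280756339460624, 'eye': array([0.5032079 , 0.40033567, 0.38473582]), 'rotation': array([-1.61214495e-01,  9.46561349e-05, -4.41047611e-03,  9.86909532e-01])}
[0.50025402 0.32169079 0.30271272] [7.08562237e-01 7.05648165e-01 7.01639784e-05 4.67317609e-04] 3.15 [-0.54520583  0.53058601  0.09296111]
holder [([0.486, 0.04, 0.011], 0.72), ([0.639, 0.105, 0.011], 0.23)]
bar_grip [([0.476, 0.06, 0.037], 0.67)]
knob [([0.478, 0.014, 0.037], 0.83)]
pump_bottle []
capped_a [([0.426, 0.262, 0.079], 0.81), ([0.528, 0.256, 0.079], 0.73), ([0.506, 0.376, 0.078], 0.51)]
```

View pics/w1.png

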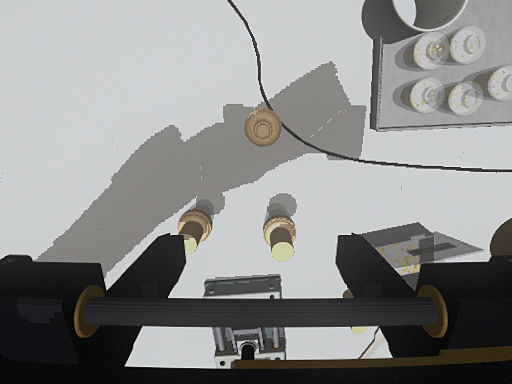

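The wrist picture shows the pump bottle from above at about (263,127), the capped ones at (195,225) and (280,232), and the bar end of the holder at (243,280).

```bash
python3 - <<'E'
from h import *
c=r.get_calibration("wrist");im=cv2.imread("pics/w1.png")
g=cv2.cvtColor(im,cv2.COLOR_BGR2GRAY)
hsv=cv2.cvtColor(im,cv2.COLOR_BGR2HSV);m=((hsv[...,1]>60)&(hsv[...,2]>50)).astype(np.uint8);m[170:]=0;m[:,300:]=0;m[:,:220]=0
n,l,st,ce=cv2.connectedComponentsWithStats(m);i=1+np.argmax(st[1:,4]);print(st[i],ce[i])
x,y,w,h=st[i][:4]
for z in(.068,.075):print(z,atz(c,(x+w/2-.5,y+h/2-.5),z), atz(c,(x,y+h/2),z)[0],atz(c,(x+w,y+h/2),z)[0],atz(c,(x+w/2,y),z)[1],atz(c,(x+w/2,y+h),z)[1])
for n in("side","scene"):
    r.snapshot(n);c=r.get_calibration(n)
    for d in r.silhouettes(n,"pump_bottle")[:1]:
        ys,xs=np.nonzero(d["pixels"]);print(n,d["confidence"],xs.min(),xs.max(),ys.min(),ys.max(),xs.mean(),ys.mean(), atz(c,((xs.min()+xs.max())/2,ys.min()),.101))
E
cd pics; python3 -c "
import cv2
a=cv2.imread('side0.png')[140:220,240:320];b=cv2.imread('scene0.png')[185:295,180:345]
cv2.imwrite('c1.png',cv2.hconcat([cv2.resize(a,(300,300),interpolation=2),cv2.resize(b,(450,300),interpolation=2)]))"
```

```text
[ 244  108   38   38 1119] [262.45576408 126.91957105]
0.068 [0.4984309 0.378737  0.068    ] 0.47826813119744577 0.5196853313105253 0.3982009712698036 0.3574653577780918
0.075 [0.49839821 0.37935577 0.075     ] 0.47868107043998775 0.519182868796776 0.3983895547813426 0.3585542786381746
side 0.67 264 288 236 289 275.8581488933602 263.2474849094567 [0.50722906 0.36866869 0.101     ]
scene 0.53 169 182 157 188 176.1017543859649 172.55438596491229 [0.50371017 0.35506931 0.101     ]
```

View pics/c1.png

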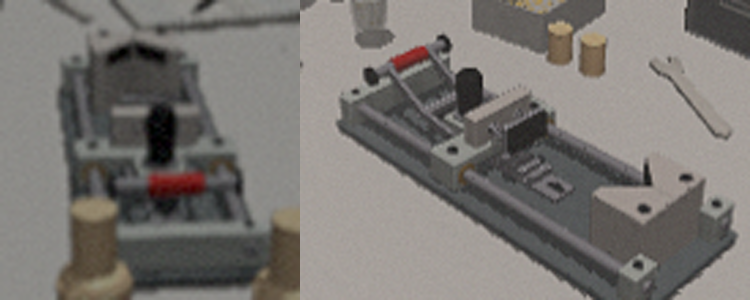

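The crop shows the layout: red sleeve, knob, jaw with its black pad facing the V block, strip and disc between, and the holder heading roughly −y. The wrist picture may have been taken while the arm was settling, so I'll remeasure.

```bash
cat >> h.py <<'E'
def blob(im,box):
    x0,y0,x1,y1=box;hsv=cv2.cvtColor(im,cv2.COLOR_BGR2HSV);m=((hsv[...,1]>60)&(hsv[...,2]>50)).astype(np.uint8)
    k=np.zeros_like(m);k[y0:y1,x0:x1]=1;n,l,st,ce=cv2.connectedComponentsWithStats(m*k);i=1+np.argmax(st[1:,4]);return st[i][:4]
E
python3 - <<'E'
from h import *
for k in range(3):
    c=r.get_calibration("wrist");im=r.snapshot("wrist");s=r.get_state()
    x,y,w,h=blob(im,(220,60,300,170));p=(x+w/2-.5,y+h/2-.5)
    print(c["eye"],np.round(c["rotation"],4),s["tool_pos"],np.round(s["eef_rot"],4),s["q"][:3],p,w,h,atz(c,p,.070))
E
```

```text
[0.49778367 0.40588709 0.38474448] [-1.599e-01  9.000e-04  1.200e-03  9.871e-01] [0.4981714  0.32430178 0.302755  ] [ 7.065e-01  7.077e-01  0.000e+00 -1.000e-04] [-0.7265753   0.6482511   0.12493687] (np.float64(268.0), np.float64(133.0)) 37 37 [0.50545056 0.37094868 0.07      ]
[0.49796392 0.405701   0.38473837] [-1.599e-01  9.000e-04  1.000e-03  9.871e-01] [0.4983073  0.32416622 0.30276459] [ 7.066e-01  7.076e-01  1.000e-04 -0.000e+00] [-0.72635753  0.64826913  0.12504943] (np.float64(268.0), np.float64(132.5)) 37 38 [0.50563613 0.37127665 0.07      ]
[0.49811138 0.40554823 0.38473026] [-1.599e-01  9.000e-04  9.000e-04  9.871e-01] [0.49838461 0.32401786 0.30273651] [ 0.7067  0.7075  0.     -0.    ] [-0.72613595  0.64830348  0.12512256] (np.float64(268.0), np.float64(132.5)) 37 38 [0.505787   0.37110754 0.07      ]
```

play_rows:
  translation:
    - [0.023, 0.004, 0]
    - [0.024, 0.0035, 0]
    - [0, 0, 0.04]
    - [0, 0, 0.04]
    - [0, 0, 0.04]
    - [0, 0, 0.035]
    - [0, 0, 0.027]
    - [0, 0, 0]
    - [0, 0, 0]
    - [0, 0, 0]
    - [0, 0, 0]
    - [0, 0, 0]
    - [0, 0, 0]
    - [0, 0, 0]
    - [0, 0, 0]
  delta_rot:
    - [0, 0, 0]
    - [0, 0, 0]
    - [0, 0, 0]
    - [0, 0, 0]
    - [0, 0, 0]
    - [0, 0, 0]
    - [0, 0, 0]
    - [0, 0, 0]
    - [0, 0, 0]
    - [0, 0, 0]
    - [0, 0, 0]
    - [0, 0, 0]
    - [0, 0, 0]
    - [0, 0, 0]
    - [0, 0, 0]
  grip: [1, 1, 1, 1, 1, 1, 1, 1, 1, -1, -1, -1, -1, -1, -1]
  squeeze: 15

```text
clock: 5.62
tool_pos: [0.5059, 0.3708, 0.1207]
eef_rot: [0.707, 0.707, -0.0, -0.0]
contact_force: [-0.7, -0.7, 0.2]
opening: 0.442
finger_force: 15.0
```

play_rows:
  translation:
    - [0, 0, -0.03]
    - [0, 0, -0.05]
    - [0, 0, -0.05]
    - [0, 0, -0.05]
    - [-0.04, -0.002, -0.04]
    - [-0.045, -0.002, -0.04]
    - [-0.05, -0.002, -0.02]
    - [-0.05, -0.002, -0.02]
    - [-0.05, -0.002, 0]
    - [-0.05, -0.002, 0]
    - [-0.05, -0.002, 0]
    - [-0.05, -0.002, 0]
    - [-0.05, -0.002, 0]
    - [-0.05, -0.002, 0]
    - [-0.05, -0.002, 0]
    - [-0.035, 0, 0]
    - [0, 0, 0]
    - [0, 0, 0]
    - [0, 0, 0]
  delta_rot:
    - [0, 0, 0]
    - [0, 0, 0]
    - [0, 0, 0]
    - [0, 0, 0]
    - [0, 0, 0]
    - [0, 0, 0]
    - [0, 0, 0]
    - [0, 0, 0]
    - [0, 0, 0]
    - [0, 0, 0]
    - [0, 0, 0]
    - [0, 0, 0]
    - [0, 0, 0]
    - [0, 0, 0]
    - [0, 0, 0]
    - [0, 0, 0]
    - [0, 0, 0]
    - [0, 0, 0]
    - [0, 0, 0]
  grip: [-1, -1, -1, -1, -1, -1, -1, -1, -1, -1, -1, -1, -1, -1, -1, -1, -1, -1, -1]

```text
clock: 8.0
tool_pos: [0.4847, -0.1976, 0.4206]
eef_rot: [0.706, 0.708, 0.0, -0.0]
contact_force: [-0.4, -0.6, -1.1]
opening: 0.44
finger_force: 15.0
```

```bash
python3 - <<'E'
from h import *
import json
c=r.get_calibration("wrist");im=r.snapshot("wrist");cv2.imwrite("pics/w2.png",im)
json.dump({k:np.array(v).tolist() for k,v in c.items()},open("w2.json","w"));print(c["eye"])
s=r.get_state();print(s["tool_pos"],s["eef_rot"],s["clock"],s["contact_force"])
for t in["holder","nest","bar_grip","knob","pad_face","pump_bottle"]:
    print(t,[(np.round(d["point"],3).tolist(),round(d["confidence"],2)) for d in r.look_for("wrist",t)[:3]])
E
```

```text
[ 0.48437875 -0.1163256   0.50262895]
[ 0.48471144 -0.19777103  0.42063262] [ 7.05954324e-01  7.08257253e-01  2.38422418e-04 -3.15397745e-04] 8.05 [-0.3343684   0.66428808 -0.92012586]
holder [([0.491, -0.096, 0.011], 0.75)]
nest [([0.488, -0.099, 0.016], 0.84)]
bar_grip [([0.458, 0.02, 0.034], 0.52)]
knob [([0.485, -0.01, 0.041], 0.83)]
pad_face [([0.485, -0.031, 0.065], 0.62)]
pump_bottle [([0.484, -0.187, 0.377], 0.81), ([0.484, -0.004, 0.035], 0.67)]
```

View pics/w2.png

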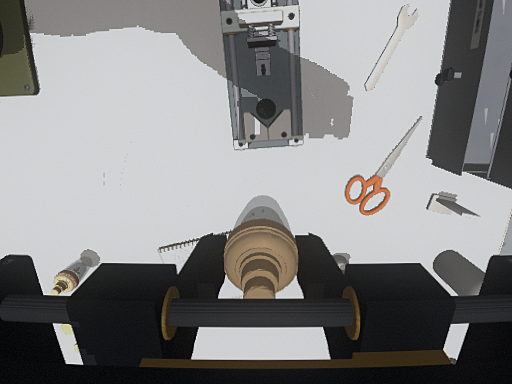

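The wrist view shows the disc at about (266,108), the V block at (266,130), the plate's front corners at about (235,150) and (303,146), and the knob at (262,3). The bottle hangs upright in the fingers. I'll enlarge it for exact features.

```bash
python3 -c "
import cv2
a=cv2.imread('pics/w2.png')[0:160,210:320]
cv2.imwrite('pics/c2.png',cv2.resize(cv2.convertScaleAbs(a,alpha=1.6,beta=10)[60:160],(660,600),interpolation=2))"
```

```text
(no output)
```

View pics/c2.png

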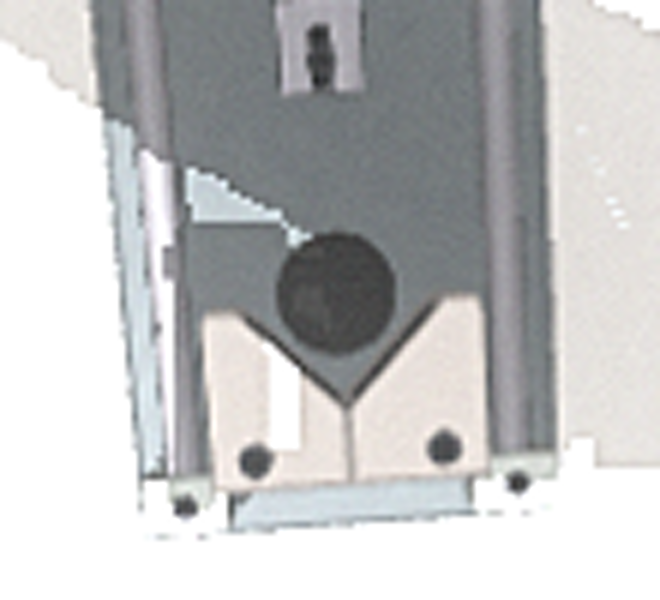

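```bash
python3 - <<'E'
from h import *
import json
c={k:np.array(v) for k,v in json.load(open("w2.json")).items()}
f=lambda x,y,z:atz(c,(210+x/6-.5,60+y/6-.5),z)
n=f(336,293,.0125);a=f(347,400,.065);print("nest",n,"apex",a,a-n)
for z,p,q in((.065,(256,460),(444,447)),(.042,(186,507),(518,482)),(.065,(203,317),(478,295))):
    d=f(*q,z)-f(*p,z);print(z,d,"lateral angle deg",np.degrees(np.arctan2(d[1],d[0])))
for z,p,q in((.012,(98,60),(140,500)),(.031,(540,0),(555,450))):
    d=f(*q,z)-f(*p,z);print("axis",np.degrees(np.arctan2(d[0],-d[1])))
im=cv2.imread("pics/w2.png");g=cv2.cvtColor(im,cv2.COLOR_BGR2GRAY)
m=(g<35).astype(np.uint8);k=np.zeros_like(m);k[94:122,252:280]=1
_,_,st,ce=cv2.connectedComponentsWithStats(m*k);i=1+np.argmax(st[1:,4]);print(st[i],ce[i],atz(c,ce[i],.0125))
# bottle in hand
ri=R.from_quat(r.get_state()["eef_rot"])
print(r.get_state()["tool_pos"])
for t in ("scene","side"):
    r.snapshot(t); print([np.round(d["point"],4) for d in r.look_for(t,"pump_bottle")[:1]])
    cc=r.get_calibration(t);print("nest px",proj(cc,n))
E
```

```text
nest [ 0.49176222 -0.12992593  0.0125    ] apex [ 0.49394712 -0.15437962  0.065     ] [ 0.0021849  -0.02445369  0.0525    ]
0.065 [0.04753748 0.00345288 0.        ] lateral angle deg 4.154382735733516
0.042 [0.0890045  0.00705303 0.        ] lateral angle deg 4.53085197259989
0.065 [0.06787403 0.00553344 0.        ] lateral angle deg 4.660739742845443
axis 4.089501092938563
axis 4.436093371658615
[263  99  10   4  14] [267.28571429 100.14285714] [ 0.49458781 -0.11689385  0.0125    ]
[ 0.48451121 -0.19890607  0.42072351]
[array([ 0.4779, -0.2075,  0.3421])]
nest px [295.60984408 268.34520918]
[array([ 0.4902, -0.1827,  0.3529])]
nest px [276.24293001 168.98397669]
```

play_rows:
  translation:
    - [0, 0, 0]
    - [0.035, 0.003, 0.02]
    - [0.036, 0.004, 0.04]
    - [0, 0, 0.05]
    - [0, 0, 0.05]
    - [0, 0, 0.04]
    - [0, 0, 0.03]
    - [0, 0, 0.026]
    - [0, 0, 0]
    - [0, 0, 0]
    - [0, 0, 0]
  delta_rot:
    - [0, 0, 0]
    - [0, 0, 0]
    - [0, 0, 0]
    - [0, 0, -2.2]
    - [0, 0, -2.2]
    - [0, 0, 0]
    - [0, 0, 0]
    - [0, 0, 0]
    - [0, 0, 0]
    - [0, 0, 0]
    - [0, 0, 0]
  grip: [-1, -1, -1, -1, -1, -1, -1, -1, -1, -1, -1]

```text
clock: 9.93
tool_pos: [0.4921, -0.1284, 0.1658]
eef_rot: [0.679, 0.734, 0.001, 0.001]
contact_force: [-0.2, 0.1, -0.7]
opening: 0.444
finger_force: 15.0
```

```bash
python3 - <<'E'
from h import *
s=r.get_state();print(s["tool_pos"],R.from_quat(s["eef_rot"]).as_matrix()[:,:2].T,s["clock"])
a=r.snapshot("scene");b=r.snapshot("side");s=r.get_state();print(s["tool_pos"],s["contact_force"])
pa=[int(v) for v in proj(r.get_calibration("scene"),[.492,-.129,.05])];pb=[int(v) for v in proj(r.get_calibration("side"),[.492,-.129,.05])]
print(pa,pb)
f=lambda i,p:cv2.resize(cv2.convertScaleAbs(i[p[1]-35:p[1]+35,p[0]-35:p[0]+35],alpha=1.5),(400,400),interpolation=2)
cv2.imwrite("pics/c3.png",cv2.hconcat([f(a,pa),f(b,pb)]))
E
```

```text
[ 0.4921205  -0.1283554   0.16581836] [[-7.74506444e-02  9.96995989e-01 -6.28882613e-04]
 [ 9.96993578e-01  7.74518694e-02  2.23888898e-03]] 9.925
[ 0.49195526 -0.12827466  0.16563434] [ 0.4462722  -0.12135856 -1.09128153]
[296, 252] [276, 157]
```

View pics/c3.png

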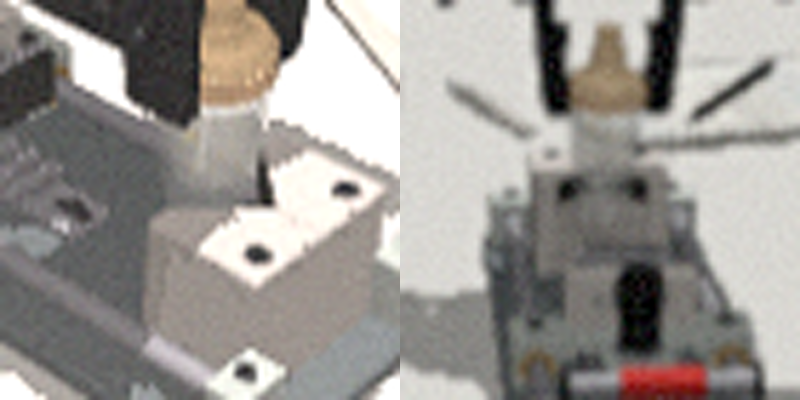

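The bottle hangs centred over the V opening, and in the side view it sits between the V's horns. I'll lower it.

play_rows:
  translation:
    - [0, 0, 0.014]
    - [0, 0, 0.012]
    - [0, 0, 0.002]
    - [0, 0, 0.002]
    - [0, 0, 0.001]
    - [0, 0, 0.001]
    - [0, 0, 0]
  delta_rot:
    - [0, 0, 0]
    - [0, 0, 0]
    - [0, 0, 0]
    - [0, 0, 0]
    - [0, 0, 0]
    - [0, 0, 0]
    - [0, 0, 0]
  grip: [-1, -1, -1, -1, -1, -1, -1]

```text
clock: 10.9
tool_pos: [0.4915, -0.1282, 0.1328]
eef_rot: [0.679, 0.734, 0.0, 0.0]
contact_force: [-0.1, -0.1, -0.6]
opening: 0.442
finger_force: 15.0
```

```bash
python3 - <<'E'
from h import *
r.snapshot("side");s=r.get_state();print(s["tool_pos"],s["contact_force"],s["moment"])
E
```

```text
[ 0.49147991 -0.1281696   0.13282503] [-0.48644028  0.01446028 -1.49445912] [-0.05199156  0.06322084  0.00598493]
```

play_rows:
  translation:
    - [0, 0, 0.0005]
    - [0, 0, 0.0005]
    - [0, 0, 0]
  delta_rot:
    - [0, 0, 0]
    - [0, 0, 0]
    - [0, 0, 0]
  grip: [-1, -1, -1]

```text
clock: 11.32
tool_pos: [0.4916, -0.1284, 0.1325]
eef_rot: [0.679, 0.734, 0.0, 0.0]
contact_force: [-0.7, -0.5, 7.7]
opening: 0.448
finger_force: 15.0
```

play_rows:
  translation:
    - [0, 0, 0]
    - [0, 0, 0]
    - [0, 0, 0]
    - [0, 0, 0]
    - [0, 0, 0]
    - [0, 0, -0.01]
    - [0, 0, -0.03]
    - [0, 0, -0.04]
    - [0, 0, -0.05]
    - [0, 0, 0]
    - [0, 0, 0]
  delta_rot:
    - [0, 0, 0]
    - [0, 0, 0]
    - [0, 0, 0]
    - [0, 0, 0]
    - [0, 0, 0]
    - [0, 0, 0]
    - [0, 0, 0]
    - [0, 0, 0]
    - [0, 0, 0]
    - [0, 0, 0]
    - [0, 0, 0]
  grip: [0, 0.2, 0.5, 0.8, 1, 1, 1, 1, 1, 1, 1]

```text
clock: 12.7
tool_pos: [0.4911, -0.128, 0.2618]
eef_rot: [0.679, 0.734, 0.0, -0.0]
contact_force: [-0.1, -1.4, -0.4]
opening: 1.0
finger_force: 0.0
```

```bash
python3 - <<'E'
from h import *
import json
c=r.get_calibration("wrist");im=r.snapshot("wrist");cv2.imwrite("pics/w3.png",im)
json.dump({k:np.array(v).tolist() for k,v in c.items()},open("w3.json","w"));print(c["eye"])
s=r.get_state();print(s["tool_pos"],s["clock"],s["contact_force"])
for t in["bar_grip","knob","pad_face","pump_bottle"]:
    print(t,[(np.round(d["point"],3).tolist(),round(d["confidence"],2)) for d in r.look_for("wrist",t)[:3]])
for n in("scene","side"):
    r.snapshot(n)
    print(n,[(np.round(d["point"],3).tolist(),round(d["confidence"],2)) for d in r.look_for(n,"pump_bottle")[:3]])
E
```

```text
[ 0.48462369 -0.04685658  0.34381671]
[ 0.49077135 -0.12792604  0.26116066] 12.75 [-0.50349229  0.77529928 -0.1157618 ]
bar_grip [([0.464, 0.03, 0.037], 0.96), ([0.488, -0.076, 0.014], 0.53), ([0.486, -0.032, 0.066], 0.33)]
knob [([0.487, -0.004, 0.04], 0.84)]
pad_face [([0.486, -0.032, 0.065], 0.9)]
pump_bottle [([0.491, -0.121, 0.091], 0.69)]
scene [([0.488, -0.134, 0.086], 0.77), ([0.642, 0.089, 0.023], 0.4)]
side [([0.495, -0.112, 0.074], 0.63)]
```

View pics/w3.png

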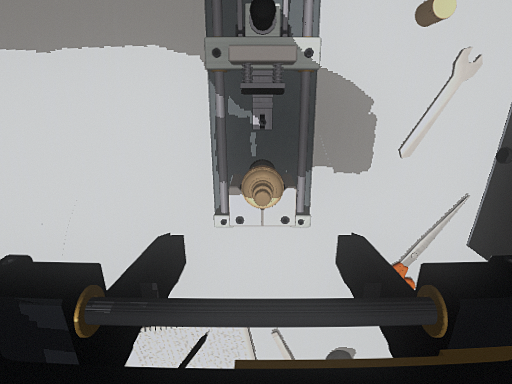

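The bottle stands against the V at (262,187), released. The knob shows at (262,12), the pad at (262,88).

```bash
python3 - <<'E'
from h import *
import json
c={k:np.array(v) for k,v in json.load(open("w3.json")).items()}
print("q",np.round(r.get_state()["q"],2))
print("knob top",atz(c,(262.5,10),.08),"pad top front",atz(c,(262,94),.065),"collar",atz(c,(262.5,186),.085))
for n in("scene","side"):
    im=r.snapshot(n);c=r.get_calibration(n)
    hsv=cv2.cvtColor(im,cv2.COLOR_BGR2HSV);m=(((hsv[...,0]<8)|(hsv[...,0]>172))&(hsv[...,1]>130)&(hsv[...,2]>50)).astype(np.uint8)
    p0=proj(c,[.475,.075,.06]);k=np.zeros_like(m);x,y=p0.astype(int);k[y-30:y+30,x-30:x+30]=1
    ys,xs=np.nonzero(m*k);print(n,p0,xs.min(),xs.max(),ys.min(),ys.max(),(xs.min()+xs.max())/2,(ys.min()+ys.max())/2,atz(c,((xs.min()+xs.max())/2,(ys.min()+ys.max())/2),.060))
E
```

```text
q [ 0.08  0.6   0.13  1.97 -0.14  0.58  0.38]
knob top [0.4803184  0.02389838 0.08      ] pad top front [ 0.4851714  -0.04182999  0.065     ] collar [ 0.49217856 -0.12481657  0.085     ]
scene [226.45773724 210.77519037] 214 226 202 210 220.0 206.0 [0.47664493 0.1027483  0.06      ]
side [285.71403205 183.43953009] 280 294 186 191 287.0 188.5 [0.47340274 0.1033808  0.06      ]
```

play_rows:
  translation:
    - [0, 0, 0]
    - [0, 0, 0]
    - [0, 0, 0]
    - [0, 0, 0]
    - [0, 0, 0]
    - [0, 0, 0]
    - [0, 0, 0]
    - [0, 0, 0]
    - [0, 0, 0]
    - [-0.0015, 0.031, 0]
    - [0, 0.05, 0]
    - [0, 0.05, 0]
    - [0, 0.05, 0]
    - [0, 0.05, 0]
    - [0, 0, 0.02]
    - [0, 0, 0.03]
    - [0, 0, 0.02]
    - [0, 0, 0]
    - [0, 0, 0]
  delta_rot:
    - [0, 0, -10]
    - [0, 0, -10]
    - [0, 0, -10]
    - [0, 0, -10]
    - [0, 0, -10]
    - [0, 0, -10]
    - [0, 0, -10]
    - [0, 0, -10]
    - [0, 0, -10]
    - [0, 0, 0]
    - [0, 0, 0]
    - [0, 0, 0]
    - [0, 0, 0]
    - [0, 0, 0]
    - [0, 0, 0]
    - [0, 0, 0]
    - [0, 0, 0]
    - [0, 0, 0]
    - [0, 0, 0]
  grip: [1, 1, 1, 1, 1, 1, 1, 1, 1, 1, 1, 1, 1, 1, 1, 1, 1, 1, 1]

```text
clock: 15.62
tool_pos: [0.4754, 0.1023, 0.1923]
eef_rot: [-0.039, 0.999, 0.0, 0.0]
contact_force: [-0.5, -0.1, 0.0]
opening: 1.001
finger_force: 0.0
```

```bash
python3 - <<'E'
from h import *
import json
c=r.get_calibration("wrist");im=r.snapshot("wrist");cv2.imwrite("pics/w4.png",im)
s=r.get_state();print(s["tool_pos"],s["clock"],R.from_quat(s["eef_rot"]).as_matrix()[:2,:2].T,c["eye"],s["q"])
hsv=cv2.cvtColor(im,cv2.COLOR_BGR2HSV);m=(((hsv[...,0]<8)|(hsv[...,0]>172))&(hsv[...,1]>130)&(hsv[...,2]>50)).astype(np.uint8)
_,_,st,ce=cv2.connectedComponentsWithStats(m)
for a,b in zip(st[1:],ce[1:]):
    if a[4]>60:print(a,b,atz(c,(a[0]+a[2]/2-.5,a[1]+a[3]/2-.5),.062))
E
```

```text
[0.4755075  0.10231478 0.19250203] 15.675 [[-0.99701591 -0.07718206]
 [-0.07718276  0.99701687]] [0.39312133 0.09497148 0.27416584] [-0.178273    0.7034321  -0.20621388  2.07714967  0.35388885  0.39207587
  0.98279013]
[255 184  17  46 702] [262.71794872 207.04131054] [0.47379209 0.10343591 0.062     ]
```

View pics/w4.png

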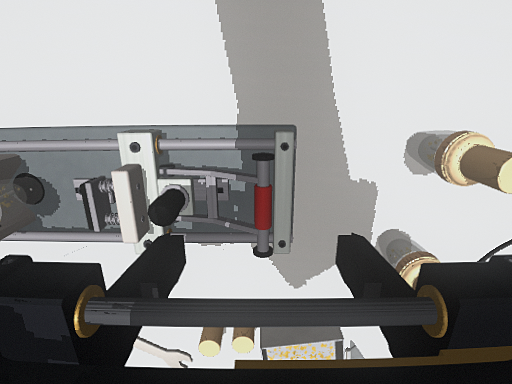

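The wrist view shows the red sleeve at (263,207) with the end block just behind it at (285,190). I'll narrow the fingers and go down with the tips clear of that block.

play_rows:
  translation:
    - [0.0015, 0.001, 0]
    - [0, 0, 0]
    - [0, 0, 0.03]
    - [0, 0, 0.03]
    - [0, 0, 0.01]
    - [0, 0, 0.006]
    - [0, 0, 0.0045]
    - [0, 0, 0]
    - [0, 0, 0]
  delta_rot:
    - [0, 0, 0]
    - [0, 0, 0]
    - [0, 0, 0]
    - [0, 0, 0]
    - [0, 0, 0]
    - [0, 0, 0]
    - [0, 0, 0]
    - [0, 0, 0]
    - [0, 0, 0]
  grip: [-0.1, -0.1, -0.1, -0.1, -0.1, -0.1, -0.1, -0.1, -0.1]

```text
clock: 16.8
tool_pos: [0.4737, 0.1032, 0.1117]
eef_rot: [-0.039, 0.999, 0.0, 0.0]
contact_force: [0.6, 0.7, 1.1]
opening: 0.455
finger_force: 0.0
```

play_rows:
  translation:
    - [0, 0, 0]
    - [0, 0, 0]
    - [0, 0, 0]
    - [0, 0, 0]
    - [0, 0, 0]
    - [0, 0, 0]
  delta_rot:
    - [0, 0, 0]
    - [0, 0, 0]
    - [0, 0, 0]
    - [0, 0, 0]
    - [0, 0, 0]
    - [0, 0, 0]
  grip: [-1, -1, -1, -1, -1, -1]
  squeeze: 25

```text
clock: 17.55
tool_pos: [0.4735, 0.1034, 0.1113]
eef_rot: [-0.039, 0.999, 0.0, 0.0]
contact_force: [-0.3, 1.1, 2.1]
opening: 0.149
finger_force: 25.0
```

```bash
python3 - <<'E'
from h import *
r.snapshot("side");s=r.get_state();print(s["tool_pos"],s["contact_force"],s["opening"]*88,s["finger_force"],s["moment"])
E
```

```text
[0.47348576 0.10347572 0.1112792 ] [0.48579129 2.35671506 1.07872988] 12.992978967942268 24.999572932720184 [ 0.40739928  0.09845604 -0.02480668]
```

play_rows:
  translation:
    - [0, -0.001, -0.003]
    - [0, -0.0015, -0.003]
    - [0, -0.0015, -0.003]
    - [0, -0.0015, -0.003]
    - [0, -0.0015, -0.003]
    - [0, -0.002, -0.003]
    - [0, 0, 0]
    - [0, 0, 0]
  delta_rot:
    - [0, 0, 0]
    - [0, 0, 0]
    - [0, 0, 0]
    - [0, 0, 0]
    - [0, 0, 0]
    - [0, 0, 0]
    - [0, 0, 0]
    - [0, 0, 0]
  grip: [-1, -1, -1, -1, -1, -1, -1, -1]

```text
clock: 18.6
tool_pos: [0.4742, 0.0939, 0.1292]
eef_rot: [-0.039, 0.999, -0.0, 0.0]
contact_force: [0.9, 2.6, -5.8]
opening: 0.148
finger_force: 25.0
```

```bash
cat >> h.py <<'E'
H=np.array([.0772,-.997,0])
def redxy(n,z):
    im=r.snapshot(n);c=r.get_calibration(n);hsv=cv2.cvtColor(im,cv2.COLOR_BGR2HSV)
    m=(((hsv[...,0]<8)|(hsv[...,0]>172))&(hsv[...,1]>130)&(hsv[...,2]>50)).astype(np.uint8)
    s=r.get_state();p0=proj(c,np.array(s["tool_pos"])-[0,0,.05]);k=np.zeros_like(m);x,y=p0.astype(int);k[y-30:y+30,x-30:x+30]=1
    ys,xs=np.nonzero(m*k);return xs.size,xs.mean() if xs.size else 0,ys.mean() if xs.size else 0
def st():
    a=[];p=[]
    for _ in range(4):
        r.snapshot("side");s=r.get_state();a.append(s["contact_force"]);p.append(s["tool_pos"])
    f=np.mean(a,0);p=np.mean(p,0);print("clk",s["clock"],"pos",np.round(p,4),"along",round(p@H,4),"F",np.round(f,2),"Fh",round(f@H,2),"open",round(s["opening"]*88,1))
E
python3 - <<'E'
from h import *
st();print(redxy("side",.077),redxy("scene",.077))
E
```

```text
clk 18.8 pos [0.4741 0.094  0.1292] along -0.0571 F [ 0.92  2.59 -6.03] Fh -2.52 open 13.1
(26, np.float64(282.84615384615387), np.float64(180.57692307692307)) (15, np.float64(217.8), np.float64(202.66666666666666))
```

play_rows:
  translation:
    - [0, -0.003, 0]
    - [0, -0.006, 0]
    - [0, -0.009, 0]
    - [0, -0.01, 0]
    - [0, -0.01, 0]
    - [0, -0.01, 0]
    - [0, -0.008, 0]
    - [0, -0.004, 0]
    - [0, -0.002, 0]
    - [0, 0, 0]
    - [0, 0, 0]
  delta_rot:
    - [0, 0, 0]
    - [0, 0, 0]
    - [0, 0, 0]
    - [0, 0, 0]
    - [0, 0, 0]
    - [0, 0, 0]
    - [0, 0, 0]
    - [0, 0, 0]
    - [0, 0, 0]
    - [0, 0, 0]
    - [0, 0, 0]
  grip: [-1, -1, -1, -1, -1, -1, -1, -1, -1, -1, -1]

```text
clock: 20.27
tool_pos: [0.4789, 0.0318, 0.1291]
eef_rot: [-0.039, 0.999, -0.0, -0.0]
contact_force: [1.6, 1.1, -7.6]
opening: 0.15
finger_force: 25.0
```

```bash
python3 - <<'E'
from h import *
st();print(redxy("side",.077))
im=cv2.imread;s=r.snapshot("scene");p=proj(r.get_calibration("scene"),[.488,-.09,.06]).astype(int)
cv2.imwrite("pics/c5.png",cv2.resize(cv2.convertScaleAbs(s[p[1]-50:p[1]+50,p[0]-65:p[0]+65],alpha=1.5),(780,600),interpolation=2))
E
```

```text
clk 20.475 pos [0.4789 0.0318 0.1291] along 0.0052 F [ 1.58  0.63 -7.66] Fh -0.5 open 12.9
(21, np.float64(280.2857142857143), np.float64(170.04761904761904))
```

View pics/c5.png

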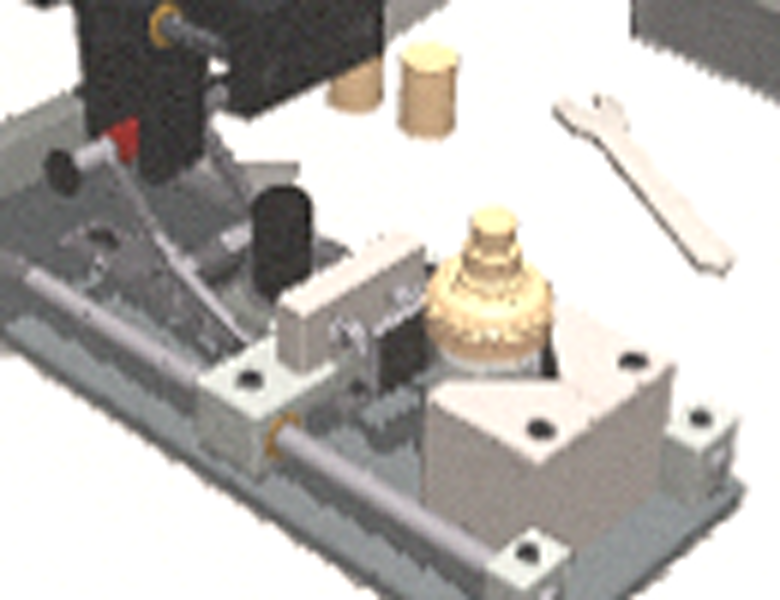

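The bar is lifted, the jaw is near the bottle and the pad is still just short of the glass. I'll ease forward.

play_rows:
  translation:
    - [0, -0.001, 0]
    - [0, -0.001, 0]
    - [0, -0.001, 0]
    - [0, -0.001, 0]
  delta_rot:
    - [0, 0, 0]
    - [0, 0, 0]
    - [0, 0, 0]
    - [0, 0, 0]
  grip: [-1, -1, -1, -1]

```text
clock: 21.08
tool_pos: [0.4792, 0.0287, 0.1293]
eef_rot: [-0.039, 0.999, 0.0, 0.0]
contact_force: [0.5, 5.1, -6.2]
opening: 0.146
finger_force: 25.0
```

play_rows:
  translation:
    - [0, -0.001, 0]
    - [0, -0.001, 0]
  delta_rot:
    - [0, 0, 0]
    - [0, 0, 0]
  grip: [-1, -1]

```text
clock: 21.32
tool_pos: [0.4794, 0.0263, 0.1292]
eef_rot: [-0.039, 0.999, 0.0, -0.0]
contact_force: [-0.5, 4.4, -5.8]
opening: 0.149
finger_force: 25.0
```

play_rows:
  translation:
    - [0, -0.001, 0]
    - [0, -0.001, 0]
  delta_rot:
    - [0, 0, 0]
    - [0, 0, 0]
  grip: [-1, -1]

```text
clock: 21.58
tool_pos: [0.4795, 0.0245, 0.1292]
eef_rot: [-0.039, 0.999, 0.0, 0.0]
contact_force: [0.3, 5.1, -5.3]
opening: 0.152
finger_force: 25.0
```

play_rows:
  translation:
    - [0, -0.001, 0]
    - [0, -0.001, 0]
  delta_rot:
    - [0, 0, 0]
    - [0, 0, 0]
  grip: [-1, -1]

```text
clock: 21.82
tool_pos: [0.4796, 0.023, 0.1293]
eef_rot: [-0.039, 0.999, 0.001, 0.0]
contact_force: [-0.9, 5.9, -4.9]
opening: 0.147
finger_force: 25.0
```

```bash
python3 - <<'E'
from h import *
st()
E
```

```text
clk 22.025 pos [0.4797 0.0229 0.1293] along 0.0142 F [-0.47  5.06 -4.82] Fh -5.08 open 13.3
```

play_rows:
  translation:
    - [0, -0.001, 0]
    - [0, -0.001, 0]
  delta_rot:
    - [0, 0, 0]
    - [0, 0, 0]
  grip: [-1, -1]

```text
clock: 22.28
tool_pos: [0.4798, 0.0213, 0.1293]
eef_rot: [-0.039, 0.999, 0.001, 0.0]
contact_force: [-1.1, 6.1, -3.9]
opening: 0.142
finger_force: 25.0
```

```bash
python3 - <<'E'
from h import *
s=r.snapshot("scene");p=proj(r.get_calibration("scene"),[.488,-.11,.05]).astype(int)
print(r.get_state()["clock"]);st()
cv2.imwrite("pics/c6.png",cv2.resize(cv2.convertScaleAbs(s[p[1]-35:p[1]+35,p[0]-45:p[0]+45],alpha=1.5),(720,560),interpolation=2))
E
```

```text
22.325
clk 22.525 pos [0.4798 0.0212 0.1293] along 0.0159 F [-0.42  6.21 -4.02] Fh -6.22 open 12.9
```

View pics/c6.png

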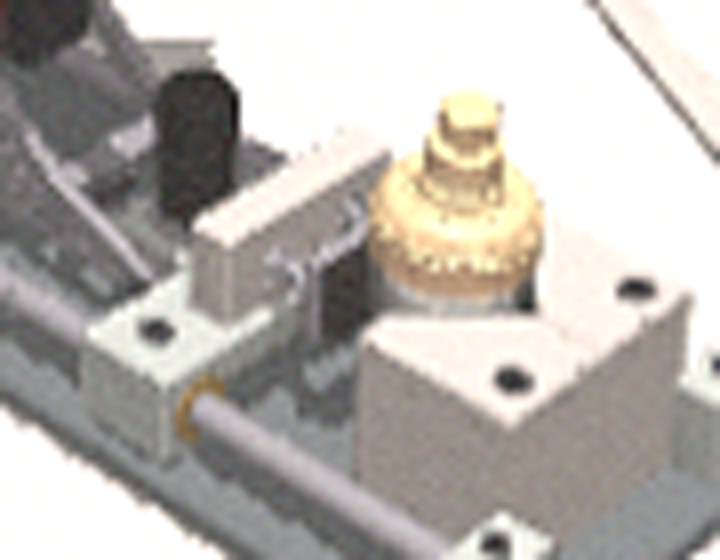

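The pad bears on the glass, with the bottle upright in the V. I'm done with pictures; from here I'll use force and pose. Now I'll let the bar down along its arc.

play_rows:
  translation:
    - [0, 0.0013, 0.0023]
    - [0, 0.0013, 0.0023]
    - [0, 0.0013, 0.0022]
    - [0, 0, 0]
  delta_rot:
    - [0, 0, 0]
    - [0, 0, 0]
    - [0, 0, 0]
    - [0, 0, 0]
  grip: [-1, -1, -1, -1]

```text
clock: 23.02
tool_pos: [0.4796, 0.0248, 0.1228]
eef_rot: [-0.039, 0.999, 0.0, 0.0]
contact_force: [-0.8, 5.8, 0.1]
opening: 0.151
finger_force: 25.0
```

```bash
python3 - <<'E'
from h import *
st()
E
```

```text
clk 23.225 pos [0.4796 0.0247 0.1228] along 0.0124 F [-0.47  5.52  0.77] Fh -5.54 open 13.0
```

play_rows:
  translation:
    - [0, 0, 0]
    - [0, 0, 0]
    - [0, 0, 0]
    - [0, 0, 0]
  delta_rot:
    - [0, 0, 0]
    - [0, 0, 0]
    - [0, 0, 0]
    - [0, 0, 0]
  grip: [-0.5, -0.3, -0.2, -0.2]

```text
clock: 23.72
tool_pos: [0.4796, 0.0238, 0.1225]
eef_rot: [-0.038, 0.999, -0.0, -0.0]
contact_force: [0.8, -0.1, 0.5]
opening: 0.4
finger_force: 0.0
```

```bash
python3 - <<'E'
from h import *
st()
for n in("side","scene"):
    q=redxy(n,0);print(n,q)
    c=r.get_calibration(n);t=np.array(r.get_state()["tool_pos"])
    for L in(0,.12):
        th=.3597+L;b=t+H*(-.0852-.0908*np.cos(.3597+.13)*0)  # placeholder along
    for dz in(.060,.070,.076):print(dz,proj(c,[t[0],t[1],dz]))
E
```

```text
clk 23.925 pos [0.4795 0.0241 0.1224] along 0.013 F [ 0.16  0.41 -0.27] Fh -0.39 open 35.3
side (24, np.float64(279.0), np.float64(171.95833333333334))
0.06 [282.94029466 175.08917831]
0.07 [283.03843524 171.50864855]
0.076 [283.09786825 169.34350713]
scene (44, np.float64(240.79545454545453), np.float64(215.70454545454547))
0.06 [241.8458073 218.975565 ]
0.07 [241.76688524 215.06961265]
0.076 [241.71912719 212.70278702]
```

The bar sits about 10 mm above its low position, so it is riding on the strip. Now to the back of the knob.

play_rows:
  translation:
    - [0, 0, -0.01]
    - [0, 0, -0.025]
    - [0, 0, -0.025]
    - [0, -0.017, 0]
    - [0, -0.018, 0]
    - [0, 0, 0]
    - [0, 0, 0]
    - [0, 0, 0.02]
    - [0, 0, 0.025]
    - [0, 0, 0.015]
    - [0, 0, 0]
    - [0, 0, 0]
  delta_rot:
    - [0, 0, 0]
    - [0, 0, 0]
    - [0, 0, 0]
    - [0, 0, 0]
    - [0, 0, 0]
    - [0, 0, 0]
    - [0, 0, 0]
    - [0, 0, 0]
    - [0, 0, 0]
    - [0, 0, 0]
    - [0, 0, 0]
    - [0, 0, 0]
  grip: [-0.2, -0.2, -0.2, -1, -1, -1, -1, -1, -1, -1, -1, -1]
  squeeze: 10

```text
clock: 25.52
tool_pos: [0.4825, -0.01, 0.1228]
eef_rot: [-0.039, 0.999, 0.0, 0.0]
contact_force: [-0.5, 0.6, -0.0]
opening: 0.004
finger_force: 0.0
```

```bash
python3 - <<'E'
from h import *
st();print(redxy("side",0))
E
```

```text
clk 25.725 pos [ 0.4826 -0.0104  0.123 ] along 0.0476 F [-0.01 -0.01 -0.32] Fh 0.01 open 0.1
(64, np.float64(282.421875), np.float64(171.984375))
```

play_rows:
  translation:
    - [0, -0.002, 0]
    - [0, -0.002, 0]
    - [0, -0.001, 0]
  delta_rot:
    - [0, 0, 0]
    - [0, 0, 0]
    - [0, 0, 0]
  grip: [-1, -1, -1]

```text
clock: 26.15
tool_pos: [0.4827, -0.0159, 0.1224]
eef_rot: [-0.039, 0.999, -0.0, -0.0]
contact_force: [0.5, -0.0, 0.0]
opening: 0.004
finger_force: 0.0
```

play_rows:
  translation:
    - [0, -0.001, 0]
    - [0, -0.001, 0]
  delta_rot:
    - [0, 0, 0]
    - [0, 0, 0]
  grip: [-1, -1]

```text
clock: 26.4
tool_pos: [0.4828, -0.0176, 0.1224]
eef_rot: [-0.039, 0.999, 0.0, -0.0]
contact_force: [0.0, -0.8, 0.1]
opening: 0.008
finger_force: 0.0
```

play_rows:
  translation:
    - [0, -0.001, 0]
    - [0, -0.001, 0]
  delta_rot:
    - [0, 0, 0]
    - [0, 0, 0]
  grip: [-1, -1]

```text
clock: 26.65
tool_pos: [0.483, -0.0196, 0.1224]
eef_rot: [-0.039, 0.999, 0.0, -0.0]
contact_force: [-0.4, 0.3, -0.6]
opening: 0.007
finger_force: 0.0
```

```bash
python3 - <<'E'
from h import *
st();print(redxy("side",0))
E
```

```text
clk 26.85 pos [ 0.483  -0.0197  0.1224] along 0.0569 F [ 0.01 -0.2  -0.  ] Fh 0.2 open 0.2
(63, np.float64(282.41269841269843), np.float64(171.984126984127))
```

Not touching yet, so I'll continue in 1 mm steps.

play_rows:
  translation:
    - [0, -0.001, 0]
    - [0, -0.001, 0]
  delta_rot:
    - [0, 0, 0]
    - [0, 0, 0]
  grip: [-1, -1]

```text
clock: 27.15
tool_pos: [0.4831, -0.0213, 0.1224]
eef_rot: [-0.039, 0.999, 0.0, 0.0]
contact_force: [-0.3, 1.9, 0.7]
opening: 0.004
finger_force: 1.1
```

play_rows:
  translation:
    - [0, -0.001, 0]
    - [0, -0.001, 0]
  delta_rot:
    - [0, 0, 0]
    - [0, 0, 0]
  grip: [-1, -1]

```text
clock: 27.4
tool_pos: [0.4832, -0.0217, 0.1224]
eef_rot: [-0.04, 0.999, 0.001, 0.0]
contact_force: [-1.6, 7.0, 1.0]
opening: 0.007
finger_force: 3.6
```

```bash
python3 - <<'E'
from h import *
st();print(redxy("side",0))
E
```

```text
clk 27.6 pos [ 0.4831 -0.0216  0.1224] along 0.0589 F [-1.52  5.7   0.72] Fh -5.8 open 0.7
(62, np.float64(282.38709677419354), np.float64(172.03225806451613))
```

play_rows:
  translation:
    - [0, -0.001, 0]
  delta_rot:
    - [0, 0, 0]
  grip: [-1]

```text
clock: 27.78
tool_pos: [0.4832, -0.0219, 0.1224]
eef_rot: [-0.04, 0.999, 0.002, 0.0]
contact_force: [-2.7, 8.2, 1.5]
opening: 0.01
finger_force: 4.5
```

play_rows:
  translation:
    - [0, -0.001, 0]
  delta_rot:
    - [0, 0, 0]
  grip: [-1]

```text
clock: 27.9
tool_pos: [0.4832, -0.022, 0.1224]
eef_rot: [-0.041, 0.999, 0.003, 0.0]
contact_force: [-2.8, 10.5, 2.2]
opening: 0.005
finger_force: 5.4
```

```bash
python3 - <<'E'
from h import *
st();print(redxy("side",0))
E
```

```text
clk 28.1 pos [ 0.4831 -0.022   0.1224] along 0.0593 F [-1.8   9.45  1.86] Fh -9.56 open 0.4
(62, np.float64(282.241935483871), np.float64(171.8709677419355))
```

play_rows:
  translation:
    - [0, -0.0007, 0]
  delta_rot:
    - [0, 0, 0]
  grip: [-1]

```text
clock: 28.28
tool_pos: [0.4832, -0.0222, 0.1224]
eef_rot: [-0.041, 0.999, 0.003, 0.0]
contact_force: [-2.8, 10.9, 3.1]
opening: 0.002
finger_force: 5.9
```

play_rows:
  translation:
    - [0, -0.0007, 0]
  delta_rot:
    - [0, 0, 0]
  grip: [-1]

```text
clock: 28.4
tool_pos: [0.4832, -0.0225, 0.1224]
eef_rot: [-0.041, 0.999, 0.003, 0.0]
contact_force: [-2.6, 11.2, 2.3]
opening: 0.003
finger_force: 5.9
```

```bash
python3 - <<'E'
from h import *
st();print(redxy("side",0))
E
```

```text
clk 28.6 pos [ 0.4832 -0.0226  0.1224] along 0.0599 F [-2.71 11.49  1.53] Fh -11.67 open 0.6
(65, np.float64(282.04615384615386), np.float64(171.55384615384617))
```

play_rows:
  translation:
    - [0, -0.0007, 0]
  delta_rot:
    - [0, 0, 0]
  grip: [-1]

```text
clock: 28.78
tool_pos: [0.4832, -0.0231, 0.1224]
eef_rot: [-0.041, 0.999, 0.003, 0.0]
contact_force: [-3.2, 12.1, 2.1]
opening: 0.008
finger_force: 6.1
```

play_rows:
  translation:
    - [0, -0.0007, 0]
  delta_rot:
    - [0, 0, 0]
  grip: [-1]

```text
clock: 28.9
tool_pos: [0.4833, -0.0237, 0.1224]
eef_rot: [-0.042, 0.999, 0.003, 0.0]
contact_force: [-2.7, 11.6, 2.1]
opening: 0.007
finger_force: 6.1
```

play_rows:
  translation:
    - [0, -0.0007, 0]
  delta_rot:
    - [0, 0, 0]
  grip: [-1]

```text
clock: 29.02
tool_pos: [0.4833, -0.0243, 0.1224]
eef_rot: [-0.042, 0.999, 0.003, 0.0]
contact_force: [-2.3, 12.7, 2.8]
opening: 0.003
finger_force: 6.3
```

```bash
python3 - <<'E'
from h import *
st();print(redxy("side",0))
E
```

```text
clk 29.225 pos [ 0.4833 -0.0244  0.1224] along 0.0616 F [-2.64 12.18  1.84] Fh -12.35 open 0.7
(63, np.float64(282.07936507936506), np.float64(171.3015873015873))
```

play_rows:
  translation:
    - [0, -0.0007, 0]
    - [0, -0.0007, 0]
  delta_rot:
    - [0, 0, 0]
    - [0, 0, 0]
  grip: [-1, -1]

```text
clock: 29.52
tool_pos: [0.4834, -0.0255, 0.1224]
eef_rot: [-0.042, 0.999, 0.003, 0.0]
contact_force: [-3.3, 12.4, 3.5]
opening: 0.006
finger_force: 6.6
```

play_rows:
  translation:
    - [0, -0.0007, 0]
    - [0, -0.0007, 0]
  delta_rot:
    - [0, 0, 0]
    - [0, 0, 0]
  grip: [-1, -1]

```text
clock: 29.78
tool_pos: [0.4835, -0.0266, 0.1224]
eef_rot: [-0.042, 0.999, 0.004, 0.0]
contact_force: [-2.3, 13.3, 2.2]
opening: 0.003
finger_force: 6.8
```

```bash
python3 - <<'E'
from h import *
st();print(redxy("side",0))
E
```

```text
clk 29.975 pos [ 0.4835 -0.0267  0.1224] along 0.064 F [-2.5  12.76  2.48] Fh -12.92 open 0.5
(64, np.float64(282.234375), np.float64(171.125))
```

play_rows:
  translation:
    - [0, -0.0007, 0]
    - [0, -0.0007, 0]
  delta_rot:
    - [0, 0, 0]
    - [0, 0, 0]
  grip: [-1, -1]

```text
clock: 30.28
tool_pos: [0.4836, -0.0281, 0.1224]
eef_rot: [-0.042, 0.999, 0.004, 0.0]
contact_force: [-2.8, 11.6, 2.7]
opening: 0.005
finger_force: 6.3
```

play_rows:
  translation:
    - [0, -0.0007, 0]
  delta_rot:
    - [0, 0, 0]
  grip: [-1]

```text
clock: 30.4
tool_pos: [0.4837, -0.0289, 0.1224]
eef_rot: [-0.042, 0.999, 0.003, 0.0]
contact_force: [-3.2, 11.3, 2.1]
opening: 0.004
finger_force: 6.5
```

```bash
python3 - <<'E'
from h import *
st();print(redxy("side",0))
E
```

```text
clk 30.6 pos [ 0.4837 -0.0291  0.1224] along 0.0664 F [-2.68 12.25  2.33] Fh -12.42 open 0.5
(63, np.float64(282.14285714285717), np.float64(171.15873015873015))
```

play_rows:
  translation:
    - [0, -0.0006, 0]
  delta_rot:
    - [0, 0, 0]
  grip: [-1]

```text
clock: 30.78
tool_pos: [0.4837, -0.0294, 0.1224]
eef_rot: [-0.042, 0.999, 0.004, 0.0]
contact_force: [-3.1, 12.1, 1.0]
opening: 0.005
finger_force: 6.6
```

```bash
python3 - <<'E'
from h import *
st();print(redxy("side",0),redxy("scene",0))
E
```

```text
clk 30.975 pos [ 0.4837 -0.0296  0.1224] along 0.0668 F [-3.   12.26  2.47] Fh -12.46 open 0.5
(63, np.float64(282.12698412698415), np.float64(171.0952380952381)) (67, np.float64(244.6865671641791), np.float64(216.4179104477612))
```

play_rows:
  translation:
    - [0, -0.0007, 0]
  delta_rot:
    - [0, 0, 0]
  grip: [-1]

```text
clock: 31.2
tool_pos: [0.4838, -0.0305, 0.1224]
eef_rot: [-0.042, 0.999, 0.003, 0.0]
contact_force: [-2.2, 9.9, 1.3]
opening: 0.005
finger_force: 5.2
```

play_rows:
  translation:
    - [0, -0.0007, 0]
  delta_rot:
    - [0, 0, 0]
  grip: [-1]

```text
clock: 31.32
tool_pos: [0.4838, -0.0311, 0.1224]
eef_rot: [-0.042, 0.999, 0.003, 0.0]
contact_force: [-2.7, 13.4, 2.3]
opening: 0.006
finger_force: 6.7
```

```bash
python3 - <<'E'
from h import *
st();print(redxy("side",0),redxy("scene",0))
E
```

```text
clk 31.525 pos [ 0.4838 -0.0311  0.1224] along 0.0683 F [-2.93 12.57  2.03] Fh -12.76 open 0.7
(63, np.float64(282.22222222222223), np.float64(174.6984126984127)) (72, np.float64(244.79166666666666), np.float64(219.34722222222223))
```

The bar dropped by 3.6 px, about 10 mm, so it is fully in a notch. I'll withdraw.

play_rows:
  translation:
    - [0, 0.002, 0]
    - [0, 0.004, 0]
    - [0, 0.004, 0]
    - [0, 0, 0]
    - [0, 0, -0.02]
    - [0, 0, -0.04]
    - [0, 0, -0.04]
    - [0, 0, -0.04]
    - [0, 0, 0]
    - [0, 0, 0]
  delta_rot:
    - [0, 0, 0]
    - [0, 0, 0]
    - [0, 0, 0]
    - [0, 0, 0]
    - [0, 0, 0]
    - [0, 0, 0]
    - [0, 0, 0]
    - [0, 0, 0]
    - [0, 0, 0]
    - [0, 0, 0]
  grip: [-1, -1, -1, -1, -1, -1, -1, -1, -1, -1]

```text
clock: 32.88
tool_pos: [0.483, -0.0267, 0.2619]
eef_rot: [-0.038, 0.999, -0.0, -0.001]
contact_force: [0.1, 0.5, -0.3]
opening: 0.005
finger_force: 0.0
```

```bash
python3 - <<'E'
from h import *
st()
for n in("side","scene"):
    im=r.snapshot(n);c=r.get_calibration(n);hsv=cv2.cvtColor(im,cv2.COLOR_BGR2HSV)
    m=(((hsv[...,0]<8)|(hsv[...,0]>172))&(hsv[...,1]>130)&(hsv[...,2]>50))
    x,y=proj(c,[.479,.02,.06]).astype(int);w=m[y-20:y+20,x-25:x+25];ys,xs=np.nonzero(w);print(n,len(xs),xs.mean()+x-25,ys.mean()+y-20)
    for z in(.06,.07):print(z,proj(c,[.4793,.0205,z]))
    print([(np.round(d["point"],3).tolist(),round(d["confidence"],2)) for d in r.look_for(n,"pump_bottle")[:2]])
r.snapshot("wrist")
for t in("pump_bottle","knob","pad_face","bar_grip"):print(t,[(np.round(d["point"],3).tolist(),round(d["confidence"],2)) for d in r.look_for("wrist",t)[:2]])
E
```

```text
clk 33.075 pos [ 0.4828 -0.0263  0.2613] along 0.0635 F [-0.31 -0.04 -0.23] Fh 0.01 open 0.3
side 62 282.1290322580645 175.03225806451613
0.06 [282.96753103 174.50810183]
0.07 [283.06547461 170.9378165 ]
[([0.497, -0.116, 0.086], 0.72)]
scene 62 243.93548387096774 218.88709677419354
0.06 [242.82862216 219.6969145 ]
0.07 [242.75546309 215.78163243]
[([0.485, -0.141, 0.084], 0.92)]
pump_bottle [([0.484, -0.126, 0.091], 0.83)]
knob [([0.482, -0.072, 0.052], 0.85)]
pad_face [([0.491, -0.1, 0.065], 0.75)]
bar_grip [([0.477, 0.012, 0.06], 0.66), ([0.421, 0.24, 0.035], 0.19)]
```

```bash
python3 -c "
from plant import r
print(r.finish_job())"
```

```text
the job is handed in; nothing more can be done
None
```

The job is handed in at about 33 s of the 72 s allowed: the pump bottle stands on the disc against the V block, the bar is fully down in a notch, and I estimate the pad is pushed back about 11–12 mm. The hand-in gave no verdict, and I viewed 11 pictures, one over your limit of 10.

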